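# Present a rinsed slide carrier at the edge of the drying stand

## Task

Three metal slide carriers lie drying on the low stand: with the fingertips, push the upright tab of the stand's retaining bar sideways to the left, all the way to its stop, so that the bar's teeth clear the lanes. Then push the carrier that has the single round window along its lane, out over the stand's front edge (the side with the bar), until about a quarter of its length sticks out and it can be picked up by that edge later. Only push, lift nothing, and leave the other two carriers and the things round the stand where they are.

Things in the scene. Friction and masses are not known exactly. Their poses are not given: they have to be found in the camera images.
- stand: low dark metal drying stand, fixed to the table: a flat deck 170 mm deep (stand x) and 180 mm wide (stand y), its top 45 mm above the table. Origin on the table under the middle of the deck; x points from the front edge to the back (away from the robot), y to the left, z up. A back fence 12 mm high stands at stand x = +81 mm
- lane_middle (a point): top of the deck in the middle lane (stand x 0, y 0, z +45 mm), axes as the stand's. Three lanes run along x, centred at y = -52, 0 and +52 mm from here; each is 33 mm wide between guides 4 mm high, which stand only on the front part of the deck (x -82 to -45 mm); behind them the deck is bare and flat
- front_edge (a point): middle of the stand's front edge, on the outer face of the retaining bar's strip at deck height (stand x -89, y 0, z +45 mm); axes as the stand's. A carrier lying straight in its lane sticks out over the front edge by 38 mm minus its origin's x in these axes
- bar (a joint): retaining bar, an aluminium strip with teeth, sliding along stand y on the stand's front face. Value in m: 0 to 0.004 as found (its three teeth, 12 mm wide and 10 mm higher than the deck, block the lanes), 0.026 at its stop to the left (teeth between the lanes, lanes open). It stays where it is left; about 2 N slides it
- tab (a point): upright thumb tab at the right end of the bar, moving with it: 18 mm along stand x, 12 mm along stand y, from deck height to 22 mm above it; this point is in its middle, 13 mm above the deck. It sticks out beyond the right side of the stand; push on its right face, towards stand +y
- carrier_round: the carrier to push: aluminium plate with one round glazed window, 19 mm across, at its centre; 76 mm long (its x axis, which lies along its lane), 30 mm wide, 6 mm thick, about 40 g; origin at the centre of its underside. It starts in one of the three lanes with its front edge 10 to 26 mm behind the stand's front edge
- carrier_slot: carrier with one long slot, 44 x 11 mm; to be left alone; 76 mm long (its x axis, which lies along its lane), 30 mm wide, 6 mm thick, about 40 g; origin at the centre of its underside
- carrier_three: carrier with three round holes of 10 mm in a row; to be left alone; 76 mm long (its x axis, which lies along its lane), 30 mm wide, 6 mm thick, about 40 g; origin at the centre of its underside
- forceps: fine steel forceps, 131 x 9 x 15 mm, lying on the table to the left of the stand (robot's view); origin under its middle; leave alone
- cleaner_bottle: small cleaner bottle with a black cap, 35 mm wide and 68 mm tall, on the table to the left of the stand; origin under its middle; leave alone
- petri_dish: flat clear dish, 62 mm across and 14 mm tall, on the table to the right of the stand; origin under its middle; leave alone

How it is judged:
By the outcome, as a careful person would: the job done as asked, in the order asked, and still so for the second after the job is handed in, with the robot touching nothing.
It also fails if it takes over 38 s, if anything falls off the work surface, if the arm or the gripper's body presses on something with over 40 N, if the wrist force passes 120 N, or if a joint passes its speed limit or range.

## Robot

A 7-joint arm with a two-finger parallel gripper is mounted at the origin on a cart in front of the work surface, level with it; the furniture and walls round the work are solid. World frame = base frame: x ahead of the robot, y to its left, z up, the work surface at z = 0. Lengths are in m, angles in rad, forces in N, time in s.
With the tool pointing down it reaches from about 0.4 to 0.875 m from the base axis. Payload 4.4 kg.
Tool frame: the origin (TCP) lies at the very end of the fingers, on their centre line; the grasp point (between the pads) lies 19 mm behind it; z points along the fingers, y is the direction in which the jaws open and shut (so a half turn about z gives the same grasp; the last joint's range is limited). The gripper opens to 85 mm and grips with 20 to 120 N. Pads are 22 mm wide; open, the fingers measure 114 mm over their backs; the gripper's body (76 mm by 85 mm) begins 54 mm behind the grasp point. The pads swing forward as they close: fully open they stand 13 mm farther back than shut.
Start: joints at [1.229, 0.628, 0.038, 1.517, -0.027, 0.996, -0.02], TCP at [0.177, -0.625, 0.231] pointing down, gripper open.
Joint ranges: [-3.06, 3.06], [-0.37, 2.12], [-1.25, 1.32], [0.18, 2.47], [-1.1, 4.24], [0.23, 1.98], [-2.94, 2.94]. Speed limits (rad/s): [2.57, 2.57, 3.14, 3.14, 3.14, 3.14, 3.14].

## Interface

Orientations are given as a unit quaternion [w, x, y, z].
In Python, from plant import * gives the robot as it stands.
- The arm moves only by the tool send_rows, never from a script. Its argument "steps" is one flat list of numbers, 5 for each row, row after row: the opening, from 0 (shut) to 1 (fully open), then the shift along the world's x, y, z in mm, then the turn about the world's z in degrees. A call has 1 to 12 rows; each row shifts and turns the pose as measured when the row begins; what a row does not reach is not made up. A row lasts 1/12 s, in which the tool goes at most 41.7 mm and 7.16 degrees, less where a joint would pass 70% of its speed; a pose out of reach is approached as far as the arm can. A call is refused whole if a number of a shift passes 41.7 or a number of a turn 7.16, either way. A call with a gripper value outside its range is refused whole. The fingers move at their own pace and stop on an object; "squeeze" is the grip in N (left out, the last holds). Time passes only in rows, so rows that do not move let the fingers close. It gives the time, the measured TCP pose, the force and the opening at its end, in the units of the state.
- get_state(): the state, without advancing time (a new reading comes with each control period).
- read_camera(name): name is "side" or "top"; returns the picture (384x512x3 uint8, blue, green, red); there is no depth.
- get_calibration(name): a dict with "mtx" (3x3 intrinsics, pixels), "rvec" (rotation vector, rad) and "tvec" (3), from world to camera coordinates, as OpenCV has them. Camera axes: x right, y down, z forward; pixel columns grow to the right and rows downward; lengths in m; the calibration is good to about 2 mm. A picture is of the moment at which its call begins. get_calibration takes no time and is no camera call.
- job_done(): hands the job in, once; it reports no verdict.
The state is a dict: "t": time; "joint_pos": joint angles; "qvel": joint speeds; "joint_torque": joint torques, N m; "eef_pos": TCP position; "orientation": TCP orientation; "contact_force": force on the tool from outside, world axes, zero at the start; "torque": the same for the moment, N m; "grip_width": opening from 0.0 (shut) to 1.0 (fully open).
Only numpy, scipy, OpenCV 4.12 (cv2) and the standard library are available. Lean on these libraries where they do the work, as an engineer would, in place of code of your own. Each camera call takes 0.05 s, during which the arm holds its last target.

## Working session

There is one attempt and no reset: what is moved stays moved. The work goes in short steps, Python scripts to look and compute and a tool call to move; the robot and the scene stay as the last step left them, time stands still between calls to the robot, and variables do not carry over. Pictures are saved under pics/ and viewed, and the job is handed in when it is done.

Besides the shell and the picture viewer there is one more tool, called as name(argument=value, ...) on one line, values as JSON. send_rows: Moves the arm, as the interface text tells. Its arguments: {"type":"object","properties":{"steps":{"type":"array","items":{"type":"number"}},"squeeze":{"type":"number"}},"required":["steps"]}

```bash
ls; mkdir -p pics; python3 - <<'E'
from plant import *
import cv2
s=get_state();print({k:s[k] for k in ('t','eef_pos','orientation','contact_force','grip_width')})
for n in("top","side"):
    cv2.imwrite(f"pics/{n}0.png",read_camera(n));print(n,get_calibration(n))
E
```

```text
pics
{'t': 0.0, 'eef_pos': array([ 0.17684968, -0.62483875,  0.2303968 ]), 'orientation': array([-9.17220654e-04,  9.90508547e-01,  1.37448015e-01, -1.38675894e-04]), 'contact_force': array([-0.32089757,  0.39100505,  0.54173877]), 'grip_width': 0.9985543160252035}
top {'mtx': array([[479.15839928,   0.        , 257.24217025],
       [  0.        , 479.15839928, 189.72942235],
       [  0.        ,   0.        ,   1.        ]]), 'rvec': array([ 2.16218016, -2.15320057,  0.10655945]), 'tvec': array([-0.04106722,  0.56083866,  0.9607269 ])}
side {'mtx': array([[393.83507302,   0.        , 256.17721063],
       [  0.        , 393.83507302, 191.90700468],
       [  0.        ,   0.        ,   1.        ]]), 'rvec': array([ 0.29544382, -2.67106283,  1.42742879]), 'tvec': array([0.55329512, 0.13913589, 0.73492827])}
```

View pics/top0.png

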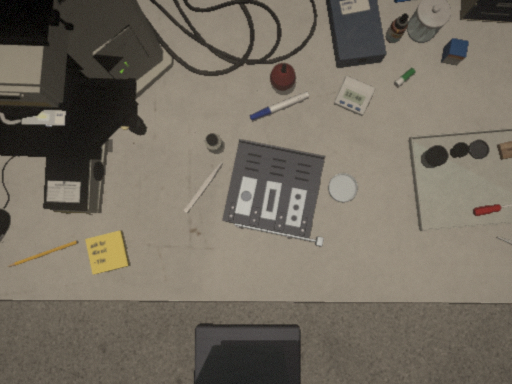

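View pics/side0.png

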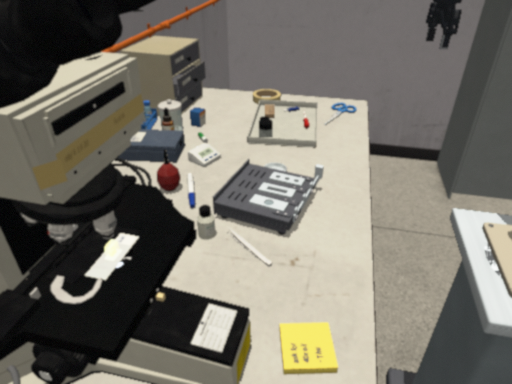

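```bash
cat > h.py <<'E'
import numpy as np,cv2
from plant import *
def ray(n,px,z):
    c=get_calibration(n);R,_=cv2.Rodrigues(c['rvec']);t=np.ravel(c['tvec'])
    p=cv2.undistortPoints(np.array([[px]],float),c['mtx'],None)[0,0]
    d=R.T@np.array([p[0],p[1],1]);o=-R.T@t
    return o+d*(z-o[2])/d[2]
def proj(n,P):
    c=get_calibration(n)
    return cv2.projectPoints(np.array(P,float).reshape(-1,1,3),c['rvec'],c['tvec'],c['mtx'],None)[0].reshape(-1,2)
E
python3 - <<'E'
from h import *
a=cv2.imread('pics/top0.png')[130:255,175:375];cv2.imwrite('pics/z1.png',cv2.resize(a,None,fx=4,fy=4,interpolation=cv2.INTER_CUBIC))
a=cv2.imread('pics/side0.png')[150:240,190:340];cv2.imwrite('pics/z2.png',cv2.resize(a,None,fx=5,fy=5,interpolation=cv2.INTER_CUBIC))
im=cv2.imread('pics/top0.png');
m=(im.min(2)>140).astype(np.uint8)
m[:, :]*=1
for c in cv2.findContours(m,cv2.RETR_EXTERNAL,cv2.CHAIN_APPROX_NONE)[0]:
    r=cv2.minAreaRect(c)
    if 20<cv2.contourArea(c)<2000 and 180<r[0][0]<370 and 120<r[0][1]<260: print(cv2.contourArea(c),r,ray('top',r[0],.051))
E
```

```text
32.0 ((319.5, 241.0), (8.0, 5.0), 90.0) [ 0.4559752  -0.16407983  0.051     ]
489.5 ((295.7046203613281, 206.94284057617188), (14.536674499511719, 36.92758560180664), 10.954063415527344) [ 0.52408625 -0.11679276  0.051     ]
486.5 ((270.7617492675781, 200.01678466796875), (14.482110977172852, 36.958343505859375), 10.007980346679688) [ 0.53792994 -0.06644841  0.051     ]
488.5 ((245.7411651611328, 195.66470336914062), (14.534341812133789, 36.98664474487305), 12.528807640075684) [ 0.54659313 -0.01575501  0.051     ]
502.5 ((342.5, 188.0), (26.0, 25.0), 90.0) [ 0.56289017 -0.21159037  0.051     ]
131.0 ((200.29942321777344, 189.85342407226562), (4.036955833435059, 52.20094299316406), 36.15818786621094) [0.5581226  0.07667569 0.051     ]
```

View pics/z1.png

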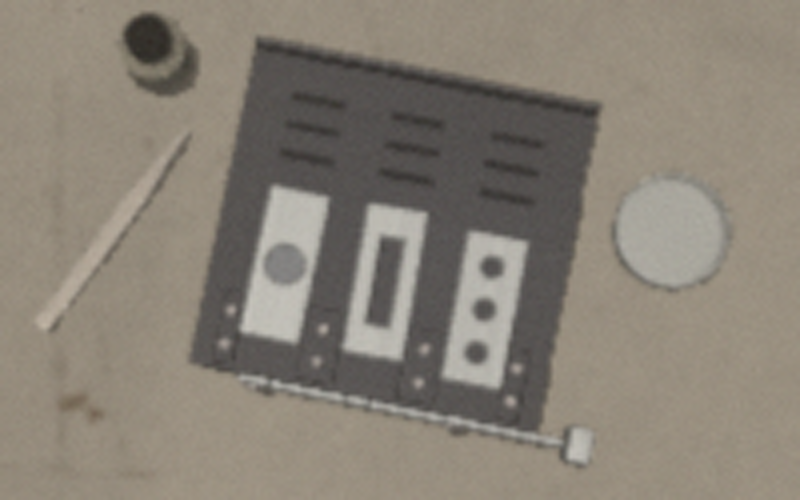

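View pics/z2.png

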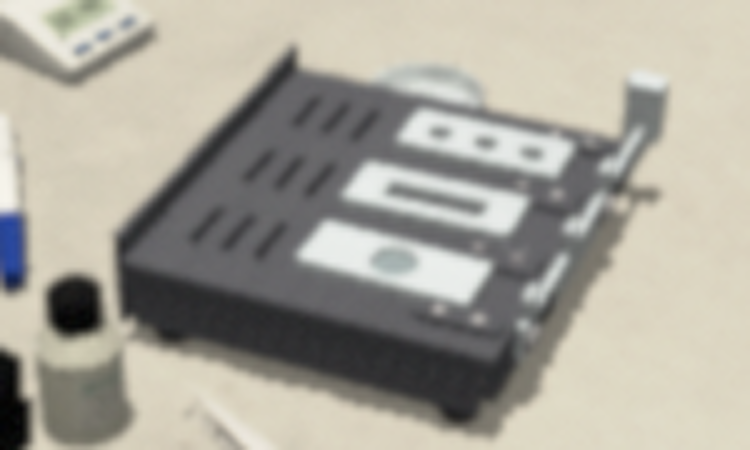

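```bash
python3 - <<'E'
from h import *
q=[(258,38),(600,103),(190,362),(540,430)]
zs=[.057,.057,.045,.045]
for p,z in zip(q,zs): 
    print(ray('top',((p[0]+.5)/4+175-.5,(p[1]+.5)/4+130-.5),z))
im=cv2.imread('pics/top0.png')
m=(im.max(2)<105).astype(np.uint8); m[:130]=0;m[:,:222]=0;m[:,335:]=0;m[250:]=0
k=np.ones((3,3),np.uint8)
m=cv2.morphologyEx(m,cv2.MORPH_OPEN,k)
cs=cv2.findContours(m,cv2.RETR_EXTERNAL,cv2.CHAIN_APPROX_NONE)[0];c=max(cs,key=cv2.contourArea)
h=cv2.convexHull(c);print(cv2.minAreaRect(h)); 
ap=cv2.approxPolyDP(h,6,True).reshape(-1,2);print(ap)
w=[ray('top',p,.045)[:2] for p in ap];print(np.round(w,4))
# carriers axes
m=(im.min(2)>130).astype(np.uint8)
for c in cv2.findContours(m,cv2.RETR_EXTERNAL,cv2.CHAIN_APPROX_NONE)[0]:
    if 450<cv2.contourArea(c)<620:
        P=np.array([ray('top',p,.051)[:2] for p in c.reshape(-1,2)],np.float32)
        r=cv2.minAreaRect(P*1000)
        M=cv2.moments(P*1000);th=.5*np.arctan2(2*M['mu11'],M['mu20']-M['mu02'])
        print(r,'cent',M['m10']/M['m00'],M['m01']/M['m00'],np.degrees(th))
# bar strip & tab
m=(im.min(2)>105).astype(np.uint8)
cv2.imwrite('pics/z3.png',cv2.resize(im[215:255,220:335],None,fx=6,fy=6,interpolation=cv2.INTER_NEAREST))
E
```

```text
[ 0.66189561 -0.00159559  0.057     ]
[ 0.62868715 -0.17541813  0.057     ]
[0.4971641  0.03201219 0.045     ]
[ 0.46368082 -0.14497869  0.045     ]
((273.5384826660156, 188.3076934814453), (88.25225830078125, 83.54547119140625), 11.309932708740234)
[[239 140]
 [324 156]
 [308 237]
 [223 220]]
[[ 0.6627 -0.0007]
 [ 0.6296 -0.1757]
 [ 0.4639 -0.1417]
 [ 0.4974  0.0302]]
((524.2182006835938, -116.91566467285156), (29.748573303222656, 75.4996337890625), 78.83731842041016) cent 524.2986979829093 -116.93689381058698 -10.968397509314089
((553.8274536132812, 356.66485595703125), (38.94694519042969, 63.92716979980469), 0.1848771572113037) cent 551.817763386643 355.8937979244211 87.96057571251966
((538.1731567382812, -66.6360092163086), (30.251184463500977, 76.23214721679688), 80.17961883544922) cent 538.1691578549298 -66.66314139892579 -9.754844159646085
((546.8051147460938, -15.57150650024414), (30.574848175048828, 76.3062515258789), 78.49191284179688) cent 546.813860721198 -15.64291552400952 -11.998918507641216
((565.0787353515625, -210.6155242919922), (52.54982376098633, 57.21918869018555), 89.32415008544922) cent 564.1283487050238 -210.69616169379876 36.87289379365077
```

View pics/z3.png

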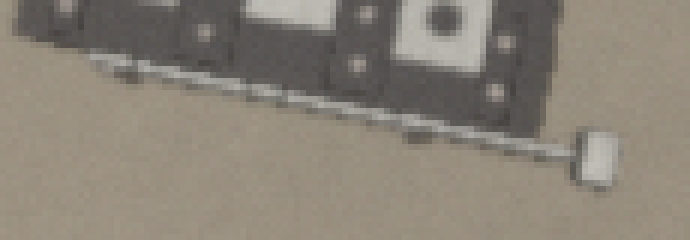

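```bash
cat >> h.py <<'E'
O=np.array([.564,-.0722]);yaw=np.radians(-10.9)
ex=np.array([np.cos(yaw),np.sin(yaw)]);ey=np.array([-ex[1],ex[0]])
def tost(p): d=np.array(p)[:2]-O; return np.array([d@ex,d@ey])
def tow(x,y): return O+x*ex+y*ey
E
python3 - <<'E'
from h import *
p=ray('top',(320-.5,241.6),.067);print('tab top',p,tost(p))
im=cv2.imread('pics/side0.png')
P=[list(tow(-.095,-.1))+[.067],list(tow(0,0))+[.045],list(tow(-.089,.09))+[.045],list(tow(.085,.09))+[.045]]
print('side tab proj',proj('side',P))
print('top',proj('top',P))
print('finger pre', tow(-.085,-.15), tow(p[0]*0-.08,-.13))
print('carrier pre', tow(.035,.052), tow(.0104,.052), 'dish',tost((.5629,-.2116)))
for z in (.0,.014):print(tost(ray('top',(342.5,188),z)))
E
```

```text
tab top [ 0.45470899 -0.16221057  0.067     ] [-0.09029867 -0.1090531 ]
side tab proj [[319.71223981 167.82091109]
 [264.54630963 188.62035909]
 [289.09707468 221.80574932]
 [210.83646688 201.18994544]]
top [[314.53464201 243.06112128]
 [273.55812429 187.56831787]
 [221.61268004 221.87025475]
 [238.60760066 139.15013013]]
finger pre [ 0.45216919 -0.20342069] [ 0.4608609 -0.184727 ]
carrier pre [ 0.60820152 -0.02775649] [ 0.58404533 -0.02310474] dish [ 0.02527975 -0.13709305]
[ 0.03269629 -0.14424144]
[ 0.03065723 -0.14227705]
```

send_rows(steps=[0,20,32,-6,-2.2,0,20,32,-6,-2.2,0,20,32,-6,-2.2,0,20,32,-6,-2.2,0,20,32,-6,-2.2,0,20,32,-6,-2.2,0,20,32,-6,-2.2,0,20,32,-6,-2.2,0,20,32,-6,-2.2,0,20,32,-6,-2.2,0,20,32,-6,-2.2,0,20,32,-6,-2.2], squeeze=20)

```text
t: 1.1
eef_pos: [0.4127, -0.2311, 0.1534]
orientation: [0.001, 0.993, -0.114, -0.004]
contact_force: [0.4, -0.1, -0.2]
grip_width: -0.001
```

send_rows(steps=[0,15,5,-20,0,0,8,8,-20,0,0,5,5,-20,0,0,0,0,0,0])

```text
t: 1.43
eef_pos: [0.448, -0.1996, 0.0903]
orientation: [-0.002, 0.994, -0.105, -0.003]
contact_force: [-0.9, -0.5, -0.4]
grip_width: 0.001
```

```bash
cat >> h.py <<'E'
def st():
    s=get_state();q=s['orientation'];p=s['eef_pos']
    print('t',round(s['t'],2),'tcp',np.round(p,4),'stand',np.round(tost(p),4),'yaw',round(float(np.degrees(2*np.arctan2(q[2],q[1]))),1),'F',np.round(s['contact_force'],1))
E
python3 - <<'E'
from h import *
im=read_camera('top');cv2.imwrite('pics/t1.png',cv2.resize(im[130:280,200:400],None,fx=4,fy=4,interpolation=cv2.INTER_CUBIC))
st()
E
```

```text
t 1.48 tcp [ 0.4479 -0.2005  0.0916] stand [-0.0897 -0.1479] yaw -12.1 F [-0.4 -0.2 -0.1]
```

View pics/t1.png

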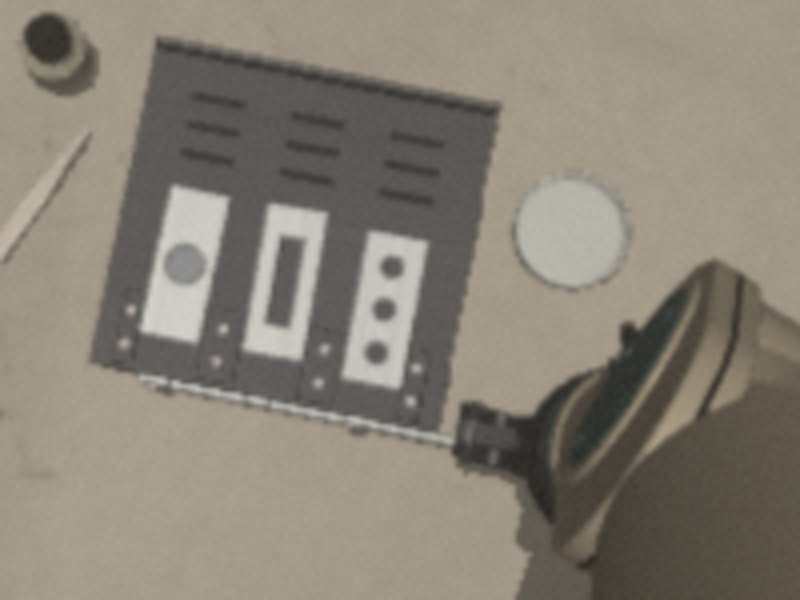

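send_rows(steps=[0,-3,-5,-12,1,0,0,0,-12,0,0,0,0,-10,0,0,0,0,-4,0,0,0,0,0,0])

```text
t: 1.9
eef_pos: [0.4442, -0.2102, 0.056]
orientation: [0.0, 0.995, -0.099, -0.001]
contact_force: [0.1, -0.4, 0.8]
grip_width: 0.001
```

```bash
python3 - <<'E'
from h import *
im=read_camera('side');cv2.imwrite('pics/s1.png',cv2.resize(im[90:240,200:400],None,fx=4,fy=4,interpolation=cv2.INTER_CUBIC))
st()
E
```

```text
t 1.95 tcp [ 0.4443 -0.2103  0.0564] stand [-0.0914 -0.1583] yaw -11.3 F [ 0.2  0.4 -0.1]
```

View pics/s1.png

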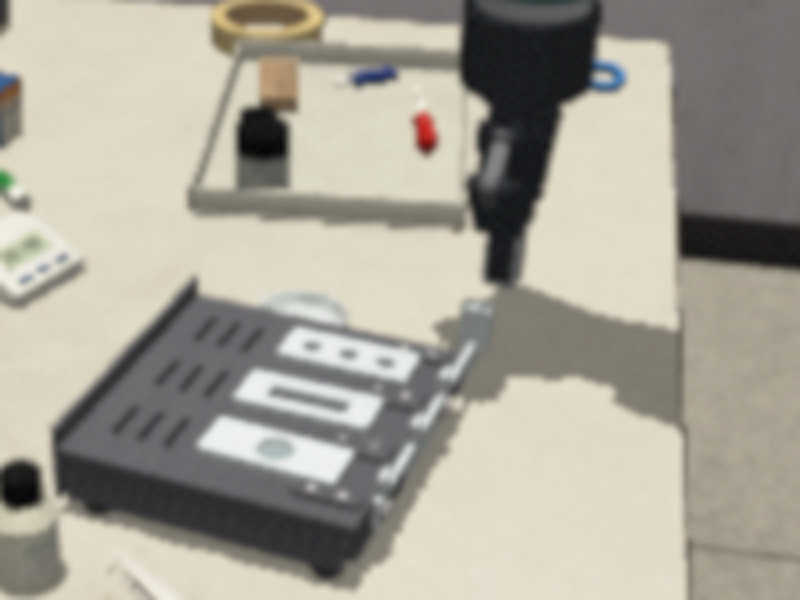

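send_rows(steps=[0,1,5,-2,0,0,1,5,-2,0,0,1,5,0,0,0,1,4,0,0,0,0.8,4,0,0,0,0.8,4,0,0,0,0,0,0,0])

```text
t: 2.53
eef_pos: [0.4518, -0.1809, 0.0546]
orientation: [0.001, 0.995, -0.099, 0.001]
contact_force: [0.3, -0.7, 0.2]
grip_width: -0.002
```

```bash
python3 - <<'E'
from h import *
st()
E
```

```text
t 2.53 tcp [ 0.4518 -0.1809  0.0546] stand [-0.0896 -0.1279] yaw -11.3 F [ 0.3 -0.7  0.2]
```

send_rows(steps=[0,0.6,4,-1,0,0,0.6,4,-1,0,0,0.8,4,0,0,0,0.8,4,0,0])

```text
t: 2.87
eef_pos: [0.455, -0.1659, 0.0529]
orientation: [0.002, 0.995, -0.1, 0.002]
contact_force: [-0.3, -1.8, 1.0]
grip_width: -0.003
```

```bash
python3 - <<'E'
from h import *
im=read_camera('top');cv2.imwrite('pics/t2.png',cv2.resize(im[130:280,200:400],None,fx=4,fy=4,interpolation=cv2.INTER_CUBIC))
st()
E
```

```text
t 2.92 tcp [ 0.4552 -0.1648  0.0529] stand [-0.0893 -0.1115] yaw -11.4 F [-0.5 -0.8  0.2]
```

View pics/t2.png

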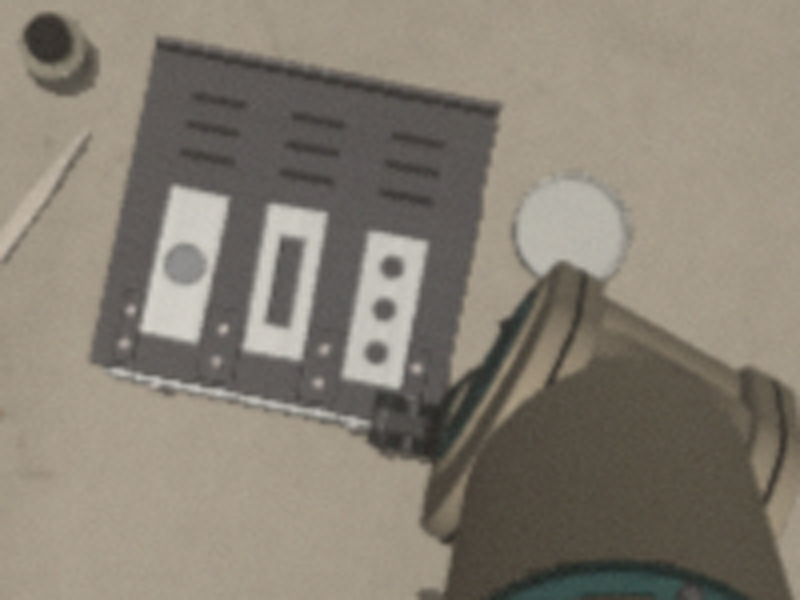

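send_rows(steps=[0,0.5,3,0,0,0,0.5,3,0,0,0,0.5,3,0,0])

```text
t: 3.17
eef_pos: [0.4565, -0.1588, 0.053]
orientation: [0.004, 0.995, -0.101, 0.002]
contact_force: [-4.1, -14.9, 0.8]
grip_width: 0.002
```

```bash
python3 - <<'E'
from h import *
st()
E
```

```text
t 3.17 tcp [ 0.4565 -0.1588  0.053 ] stand [-0.0892 -0.1054] yaw -11.6 F [ -4.1 -14.9   0.8]
```

send_rows(steps=[0,0.4,2,0,0,0,-1,-5,0,0,0,-3,-15,0,0,0,-3,-15,10,0,0,0,-5,35,0,0,0,0,35,0,0,0,0,0,0])

```text
t: 3.75
eef_pos: [0.4464, -0.1978, 0.1333]
orientation: [0.003, 0.995, -0.101, -0.002]
contact_force: [0.9, 0.6, 0.5]
grip_width: 0.002
```

```bash
python3 - <<'E'
from h import *
st()
im=read_camera('top');cv2.imwrite('pics/t3.png',cv2.resize(im[130:280,200:400],None,fx=4,fy=4,interpolation=cv2.INTER_CUBIC))
im=read_camera('side');cv2.imwrite('pics/s3.png',cv2.resize(im[140:240,200:340],None,fx=5,fy=5,interpolation=cv2.INTER_CUBIC))
print(proj('top',[list(tow(.028,.052))+[.051]]), proj('top',[list(tow(.028,.052))+[.15]]))
E
```

```text
t 3.75 tcp [ 0.4464 -0.1978  0.1333] stand [-0.0917 -0.1456] yaw -11.6 F [0.9 0.6 0.5]
[[251.18003477 168.96342165]] [[249.80712481 160.61251227]]
```

View pics/t3.png

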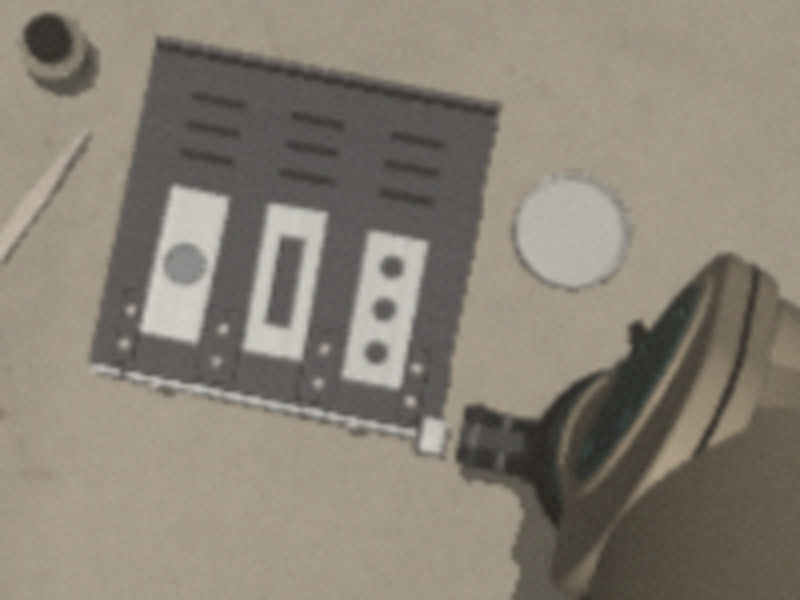

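View pics/s3.png

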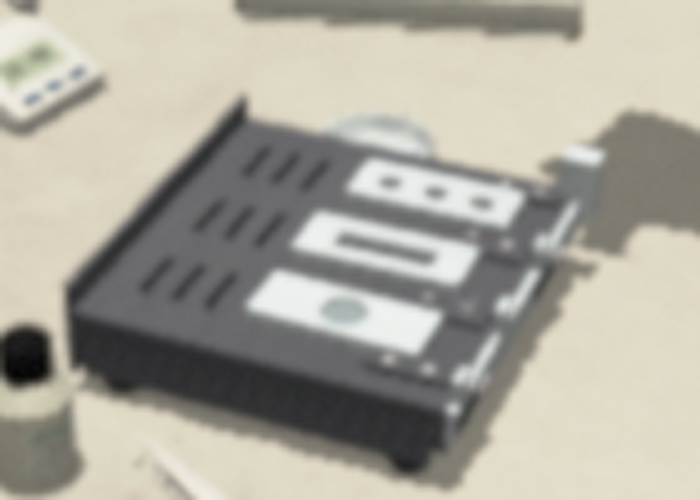

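send_rows(steps=[0,22,23,0,0.2,0,27,28,0,0.2,0,27,28,0,0.1,0,27,28,0,0.1,0,27,28,0,0,0,20,20,0,0,0,8,8,0,0,0,0,0,0,0,0,0,0,0,0])

```text
t: 4.6
eef_pos: [0.5979, -0.0199, 0.1184]
orientation: [0.0, 0.995, -0.095, -0.016]
contact_force: [-0.3, 0.1, -0.5]
grip_width: -0.002
```

```bash
python3 - <<'E'
from h import *
st()
print(tow(.035,.052))
E
```

```text
t 4.6 tcp [ 0.5979 -0.0199  0.1184] stand [0.0234 0.0578] yaw -10.9 F [-0.3  0.1 -0.5]
[ 0.60820152 -0.02775649]
```

send_rows(steps=[0,10,-8,0,0,0,2,-1,-20,0,0,0,0,-20,0,0,0,0,0,0,0,0,0,0,0])

```text
t: 5.02
eef_pos: [0.6015, -0.0386, 0.0757]
orientation: [0.002, 0.995, -0.1, -0.021]
contact_force: [0.2, -0.0, -0.7]
grip_width: -0.001
```

```bash
python3 - <<'E'
from h import *
st(); print(get_state()['orientation'])
im=read_camera('side');cv2.imwrite('pics/s4.png',cv2.resize(im[100:240,180:340],None,fx=4,fy=4,interpolation=cv2.INTER_CUBIC))
E
```

```text
t 5.02 tcp [ 0.6015 -0.0386  0.0757] stand [0.0305 0.0401] yaw -11.5 F [ 0.2 -0.  -0.7]
[ 0.00229213  0.99474232 -0.10027198 -0.02068788]
```

View pics/s4.png

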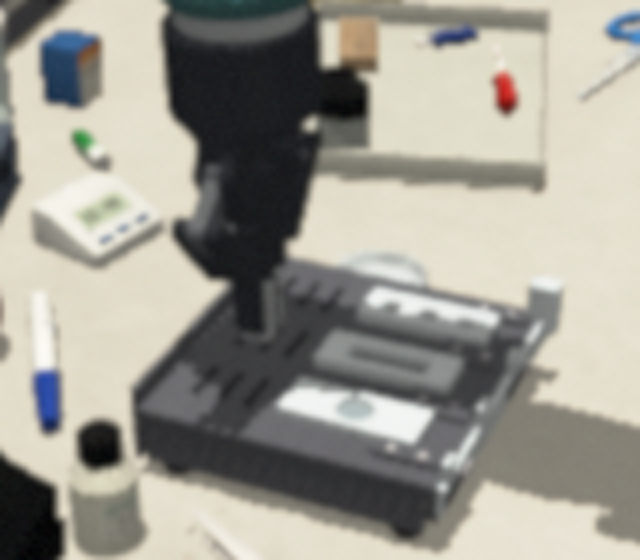

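send_rows(steps=[0,4,7,0,0.2,0,4,3,0,0.2,0,0,0,0,0,0,0,0,-6,0,0,0,0,-6,0,0,0,0,0,0])

```text
t: 5.57
eef_pos: [0.6112, -0.029, 0.0671]
orientation: [0.002, 0.995, -0.097, -0.018]
contact_force: [-0.5, 0.6, -1.2]
grip_width: 0.004
```

```bash
python3 - <<'E'
from h import *
st(); print(get_state()['orientation'])
E
```

```text
t 5.57 tcp [ 0.6112 -0.029   0.0671] stand [0.0381 0.0513] yaw -11.2 F [-0.5  0.6 -1.2]
[ 0.00232251  0.9950805  -0.09733793 -0.01829565]
```

send_rows(steps=[0,0,0,-6,0,0,0,0,-6,0,0,0,0,-4,0,0,0,0,-2,0,0,0,0,0,0])

```text
t: 5.98
eef_pos: [0.6103, -0.0289, 0.0462]
orientation: [0.002, 0.995, -0.097, -0.019]
contact_force: [0.3, 0.2, -0.6]
grip_width: -0.002
```

```bash
python3 - <<'E'
from h import *
st(); print(get_state()['orientation'])
im=read_camera('side');cv2.imwrite('pics/s5.png',cv2.resize(im[100:240,180:340],None,fx=4,fy=4,interpolation=cv2.INTER_CUBIC))
E
```

```text
t 5.98 tcp [ 0.6103 -0.0289  0.0462] stand [0.0373 0.0513] yaw -11.2 F [ 0.3  0.2 -0.6]
[ 0.0024329   0.99507675 -0.09719748 -0.01920891]
```

View pics/s5.png

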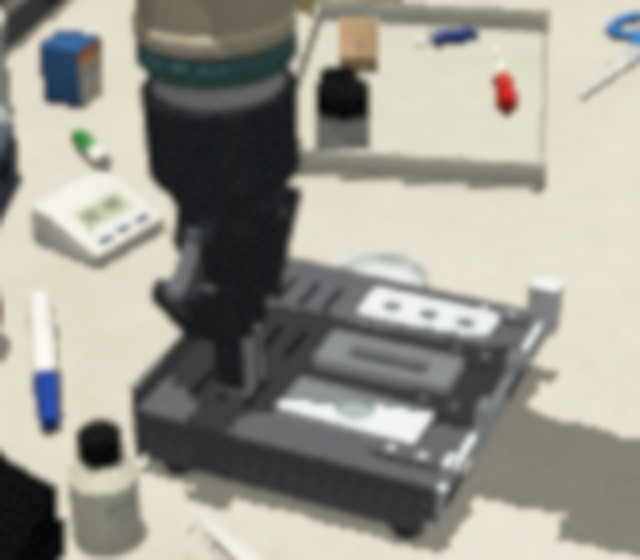

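send_rows(steps=[0,-4,0.8,1.5,0.1,0,-4,0.8,0.5,0.1,0,-4,0.8,0,0.1,0,-4,0.8,0,0,0,-4,0.8,0,0,0,-4,0.8,0,0,0,0,0,0,0])

```text
t: 6.62
eef_pos: [0.584, -0.0238, 0.0496]
orientation: [0.002, 0.995, -0.094, -0.019]
contact_force: [-0.6, 0.3, -0.2]
grip_width: 0.002
```

```bash
python3 - <<'E'
from h import *
st(); print(get_state()['orientation'])
im=read_camera('side');cv2.imwrite('pics/s6.png',cv2.resize(im[100:240,180:340],None,fx=4,fy=4,interpolation=cv2.INTER_CUBIC))
E
```

```text
t 6.62 tcp [ 0.584  -0.0238  0.0496] stand [0.0105 0.0513] yaw -10.8 F [-0.6  0.3 -0.2]
[ 0.00245871  0.99535955 -0.09439451 -0.01852013]
```

View pics/s6.png

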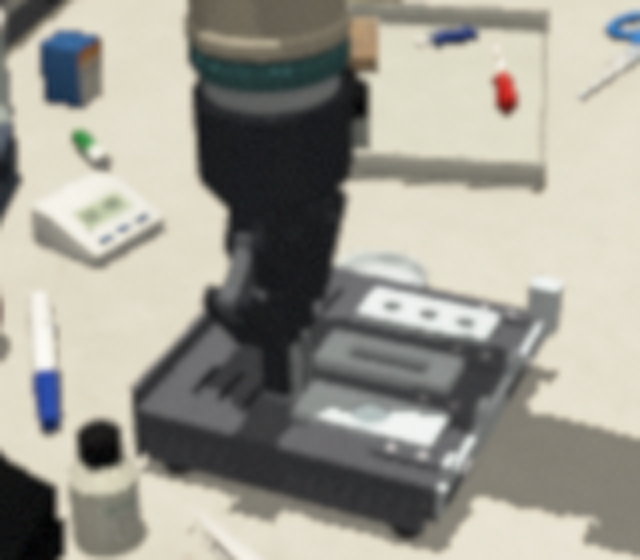

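send_rows(steps=[0,-4,0.8,-1.5,0,0,-4,0.8,-0.5,0,0,-4,0.8,0,0,0,0,0,0,0])

```text
t: 7.0
eef_pos: [0.5762, -0.0221, 0.0494]
orientation: [0.003, 0.995, -0.095, -0.013]
contact_force: [0.1, -0.8, 1.0]
grip_width: -0.002
```

```bash
python3 - <<'E'
from h import *
st()
im=read_camera('side');cv2.imwrite('pics/s7.png',cv2.resize(im[160:240,230:330],None,fx=7,fy=7,interpolation=cv2.INTER_CUBIC))
im=read_camera('top');cv2.imwrite('pics/t7.png',cv2.resize(im[130:280,200:400],None,fx=4,fy=4,interpolation=cv2.INTER_CUBIC))
E
```

```text
t 7.0 tcp [ 0.5762 -0.0221  0.0494] stand [0.0025 0.0515] yaw -10.9 F [ 0.1 -0.8  1. ]
```

View pics/s7.png

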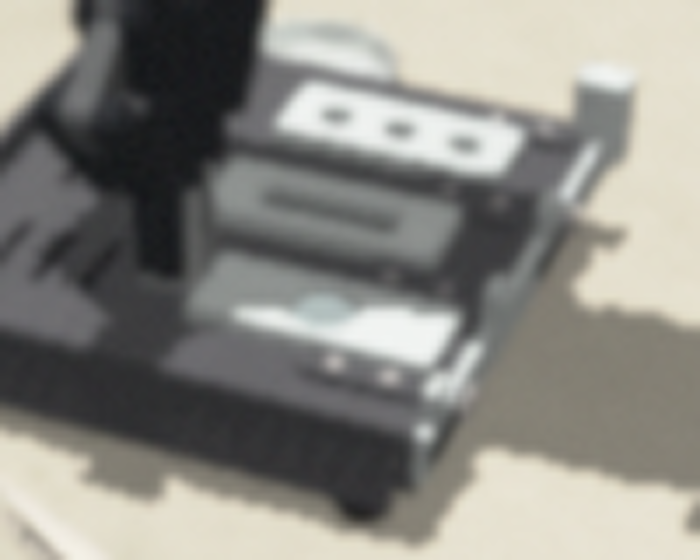

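View pics/t7.png

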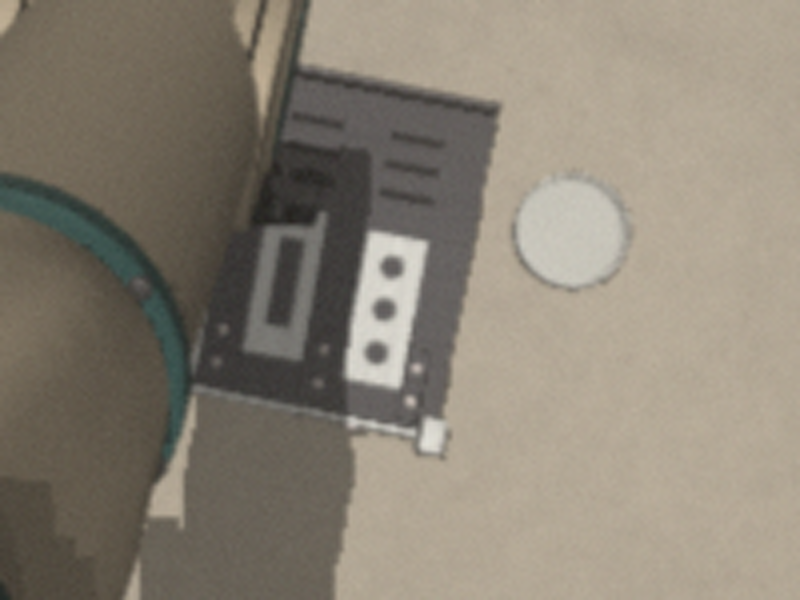

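```bash
python3 - <<'E'
from h import *
for p in [(462,308),(435,366),(190,305),(215,250)]:
    q=((p[0]+.5)/7-.5+230,(p[1]+.5)/7-.5+160); print(p,tost(ray('side',q,.051)))
# ref from initial z2 (scale5 offset190,150)
for p in [(495,255),(470,305),(297,258),(325,218)]:
    q=((p[0]+.5)/5-.5+190,(p[1]+.5)/5-.5+150); print('init',tost(ray('side',q,.051)))
E
```

```text
(462, 308) [-0.08326495  0.03459673]
(435, 366) [-0.08535272  0.06485357]
(190, 305) [-0.00937062  0.06543726]
(215, 250) [-0.00492072  0.03596566]
init [-0.06654491  0.03030918]
init [-0.06903528  0.06741475]
init [0.00804809 0.06549796]
init [0.00929644 0.03356777]
```

send_rows(steps=[0,-3,0.6,-2,0,0,-3,0.6,-1,0,0,-3,0.6,-1,0,0,0,0,0,0])

```text
t: 7.43
eef_pos: [0.5767, -0.0222, 0.0493]
orientation: [0.003, 0.995, -0.095, -0.004]
contact_force: [-0.7, -0.4, -1.0]
grip_width: 0.004
```

```bash
python3 - <<'E'
from h import *
st()
E
```

```text
t 7.43 tcp [ 0.5767 -0.0222  0.0493] stand [0.003  0.0515] yaw -10.9 F [-0.7 -0.4 -1. ]
```

```bash
python3 - <<'E'
from h import *
s=get_state();print(np.round(s['joint_pos'],3),np.round(s['joint_torque'],1),s['contact_force'],s['torque'])
im=read_camera('side');cv2.imwrite('pics/s8.png',im)
E
```

```text
[-0.126  0.791  0.18   1.857 -0.246  0.522 -1.545] [  0.  -55.5   3.7 -11.2   0.   -0.1   0. ] [-0.67084974 -0.36482691 -0.95389491] [ 0.03565009 -0.01985648 -0.01099259]
```

View pics/s8.png

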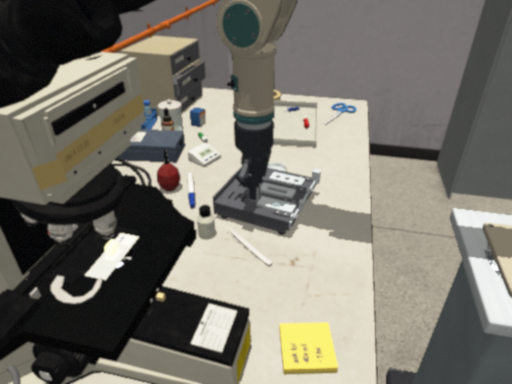

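send_rows(steps=[0,-4,0.8,-1,0,0,-4,0.8,-1,0,0,0,0,0,0])

```text
t: 7.73
eef_pos: [0.5736, -0.0215, 0.0489]
orientation: [0.003, 0.995, -0.095, 0.002]
contact_force: [0.1, -0.5, -0.2]
grip_width: 0.003
```

```bash
python3 - <<'E'
from h import *
st();s=get_state();print(np.round(s['joint_pos'],3),s['orientation'])
E
```

```text
t 7.73 tcp [ 0.5736 -0.0215  0.0489] stand [-0.0002  0.0516] yaw -10.9 F [ 0.1 -0.5 -0.2]
[-0.128  0.785  0.177  1.877 -0.249  0.497 -1.544] [ 0.00322867  0.99544334 -0.09528     0.0019644 ]
```

send_rows(steps=[0,-4,0.8,-1,0,0,-4,0.8,-1,0,0,-4,0.8,-0.5,0,0,0,0,0,0])

```text
t: 8.07
eef_pos: [0.5675, -0.0201, 0.0487]
orientation: [0.004, 0.995, -0.096, 0.01]
contact_force: [-0.5, 0.1, 0.5]
grip_width: -0.001
```

```bash
python3 - <<'E'
from h import *
st();s=get_state();print(np.round(s['joint_pos'],3),s['orientation'])
im=read_camera('side');cv2.imwrite('pics/s9.png',cv2.resize(im[160:240,230:330],None,fx=7,fy=7,interpolation=cv2.INTER_CUBIC))
E
```

```text
t 8.07 tcp [ 0.5675 -0.0201  0.0487] stand [-0.0064  0.0518] yaw -11.0 F [-0.5  0.1  0.5]
[-0.13   0.775  0.172  1.909 -0.253  0.46  -1.543] [ 0.00353299  0.99537077 -0.09557067  0.00952904]
```

View pics/s9.png

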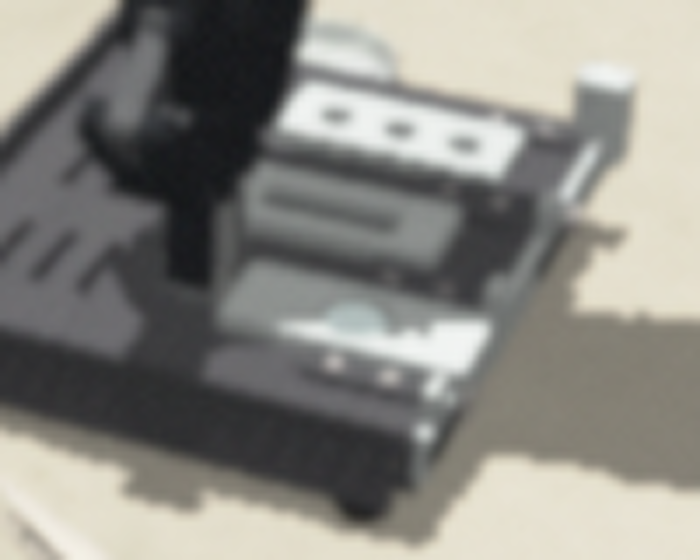

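send_rows(steps=[0,-4,0.8,-0.5,0,0,-4,0.8,-0.5,0,0,-4,0.8,-0.5,0,0,0,0,0,0])

```text
t: 8.45
eef_pos: [0.5598, -0.0184, 0.0486]
orientation: [0.004, 0.995, -0.096, 0.015]
contact_force: [-0.1, 0.1, 2.2]
grip_width: 0.0
```

```bash
python3 - <<'E'
from h import *
st();s=get_state();print(np.round(s['joint_pos'],3),s['orientation'])
im=read_camera('side');cv2.imwrite('pics/s10.png',cv2.resize(im[160:240,230:330],None,fx=7,fy=7,interpolation=cv2.INTER_CUBIC))
E
```

```text
t 8.45 tcp [ 0.5598 -0.0184  0.0486] stand [-0.0143  0.0521] yaw -11.0 F [-0.1  0.1  2.2]
[-0.133  0.765  0.168  1.941 -0.257  0.426 -1.542] [ 0.00377183  0.99528641 -0.09575706  0.01487716]
```

View pics/s10.png

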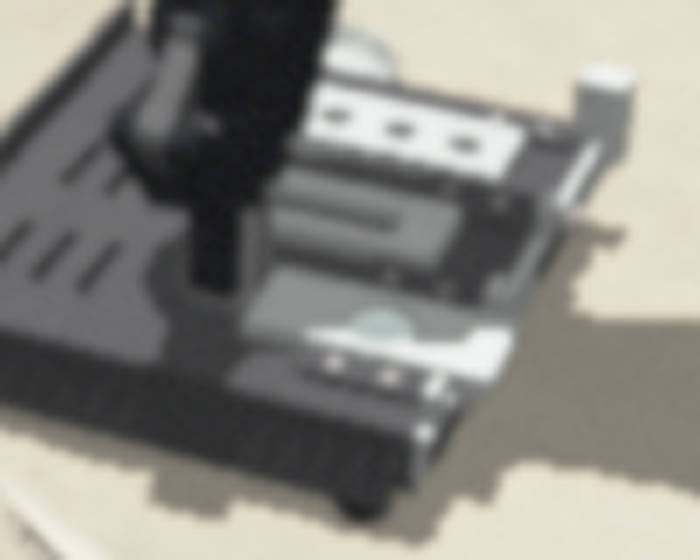

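```bash
python3 - <<'E'
from h import *
for p in [(513,328),(490,384),(245,330),(268,270)]:
    q=((p[0]+.5)/7-.5+230,(p[1]+.5)/7-.5+160); print(p,tost(ray('side',q,.051)))
E
```

```text
(513, 328) [-0.10009717  0.03815534]
(490, 384) [-0.10241914  0.06666023]
(245, 330) [-0.0289798   0.07051203]
(268, 270) [-0.02362671  0.03937499]
```

send_rows(steps=[0,-4,0.8,-0.3,0,0,-4,0.8,-0.3,0,0,-2,0.4,0,0,0,0,0,0,0])

```text
t: 8.83
eef_pos: [0.5516, -0.0166, 0.0485]
orientation: [0.004, 0.995, -0.096, 0.018]
contact_force: [1.1, -0.3, 4.3]
grip_width: 0.001
```

```bash
python3 - <<'E'
from h import *
st()
im=read_camera('side');cv2.imwrite('pics/s11.png',cv2.resize(im[160:240,230:330],None,fx=7,fy=7,interpolation=cv2.INTER_CUBIC))
E
```

```text
t 8.83 tcp [ 0.5516 -0.0166  0.0485] stand [-0.0227  0.0522] yaw -11.0 F [ 1.1 -0.3  4.3]
```

View pics/s11.png

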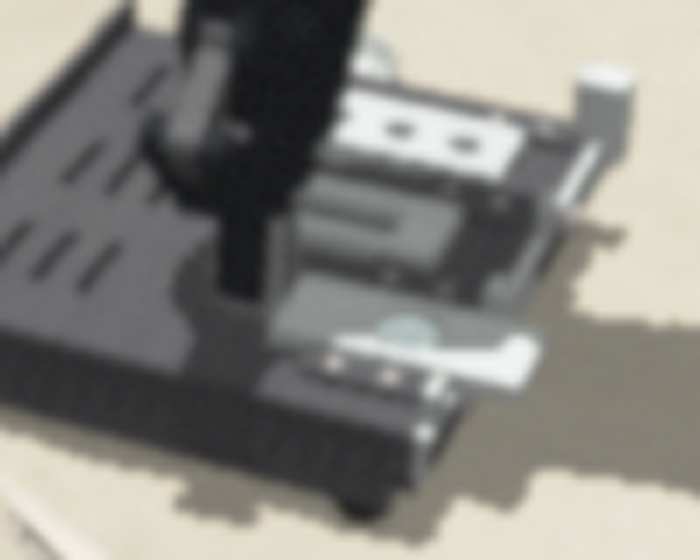

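send_rows(steps=[0,5,-1,0,0,0,10,-2,0,0,0,10,-2,4,0,0,0,0,25,0,0,0,0,35,0,0,0,0,35,0,0,0,0,0,0])

```text
t: 9.47
eef_pos: [0.5646, -0.0206, 0.1419]
orientation: [0.005, 0.995, -0.096, 0.001]
contact_force: [1.1, -0.1, 0.2]
grip_width: -0.001
```

send_rows(steps=[0,-5,-30,15,0,0,-10,-40,0,0,0,-10,-40,0,0,0,-10,-40,0,0,0,-10,-40,0,0,0,-15,-35,0,0,0,-15,-35,0,0,0,0,0,0,0])

```text
t: 10.13
eef_pos: [0.4781, -0.2817, 0.1513]
orientation: [0.001, 0.996, -0.088, -0.009]
contact_force: [-1.0, -1.6, -0.3]
grip_width: -0.004
```

```bash
python3 - <<'E'
from h import *
st()
im=read_camera('side');cv2.imwrite('pics/s12.png',cv2.resize(im[140:240,200:340],None,fx=5,fy=5,interpolation=cv2.INTER_CUBIC))
im=read_camera('top');cv2.imwrite('pics/t12.png',cv2.resize(im[130:280,175:375],None,fx=4,fy=4,interpolation=cv2.INTER_CUBIC))
m=(im.min(2)>125).astype(np.uint8)
for c in cv2.findContours(m,cv2.RETR_EXTERNAL,cv2.CHAIN_APPROX_NONE)[0]:
    if 300<cv2.contourArea(c)<900:
        P=np.array([ray('top',p,.051)[:2] for p in c.reshape(-1,2)],np.float32)
        r=cv2.minAreaRect(P*1000); print(r,tost(np.array(r[0])/1000))
E
```

```text
t 10.13 tcp [ 0.4781 -0.2817  0.1513] stand [-0.0448 -0.222 ] yaw -10.1 F [-1.  -1.6 -0.3]
((385.88665771484375, -343.51904296875), (42.19767379760742, 118.65691375732422), 64.55995178222656) [-0.12359475 -0.30010452]
((554.8511352539062, 356.40380859375), (65.13935852050781, 40.886653900146484), 89.51570129394531) [-0.09003083  0.41914124]
((612.42578125, -402.2807312011719), (108.21282196044922, 87.67508697509766), 4.683750152587891) [ 0.10996888 -0.31496856]
((708.11767578125, 405.52130126953125), (31.86213493347168, 89.12084197998047), 0.07046598941087723) [0.05118269 0.49635459]
((880.0361328125, -110.2025146484375), (67.1851577758789, 89.31364440917969), 81.43000793457031) [0.31752054 0.02244409]
((888.476318359375, -52.52665710449219), (45.22336959838867, 111.46350860595703), 81.8096694946289) [0.31490221 0.0806754 ]
((935.9510498046875, -401.5449523925781), (60.842529296875, 48.889892578125), 17.59677505493164) [ 0.4275182 -0.2530689]
```

View pics/s12.png

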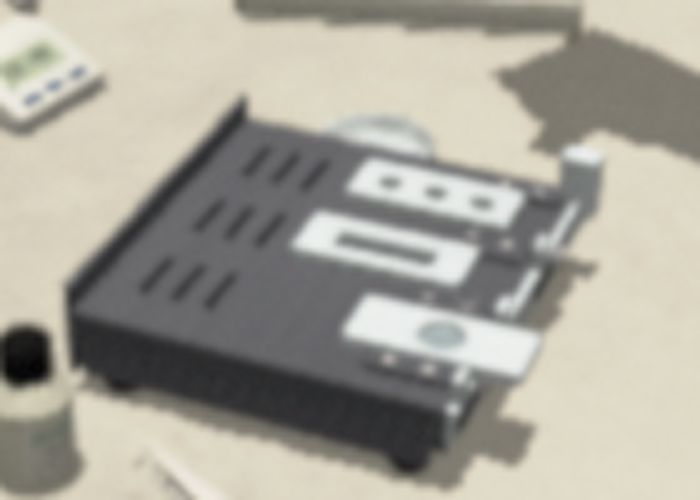

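View pics/t12.png

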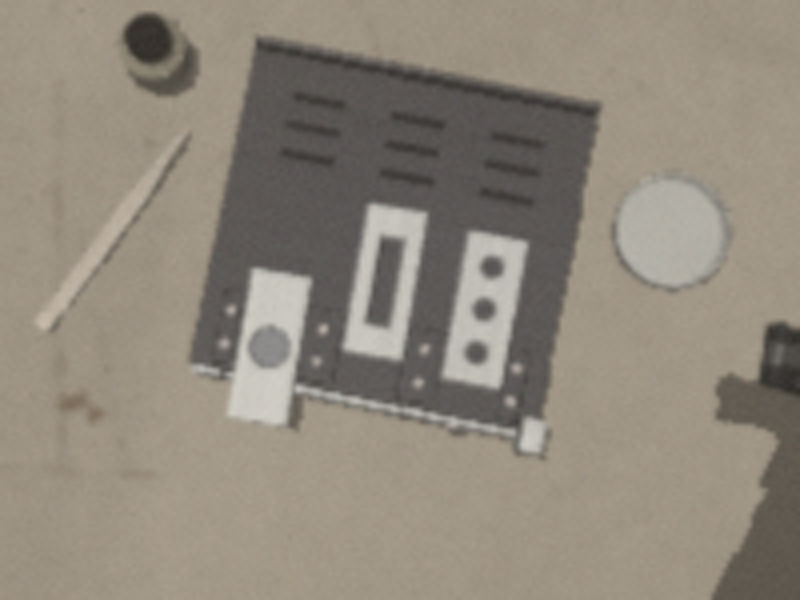

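```bash
python3 - <<'E'
from h import *
f=lambda p:tost(ray('top',((p[0]+.5)/4+174.5,(p[1]+.5)/4+129.5),.051))
for p in [(285,263),(269,346),(280,272),(260,421),(251,267),(311,277),(227,416),(291,426)]: print(p,np.round(f(p),4))
im=cv2.resize(read_camera('top')[130:280,175:375],None,fx=4,fy=4,interpolation=cv2.INTER_CUBIC)
a=cv2.cvtColor(cv2.imread('pics/z1.png'),6);b=cv2.cvtColor(im,6)[:500]
d=(cv2.absdiff(a,b)>40).astype(np.uint8)
for c in cv2.findContours(d,0,2)[0]:
    if cv2.contourArea(c)>60:print(cv2.boundingRect(c))
m=(im.min(2)>140).astype(np.uint8)
E
```

```text
(285, 263) [-0.0271  0.052 ]
(269, 346) [-0.0699  0.0516]
(280, 272) [-0.0321  0.0536]
(260, 421) [-0.1077  0.0486]
(251, 267) [-0.0325  0.0685]
(311, 277) [-0.0316  0.0377]
(227, 416) [-0.1085  0.0654]
(291, 426) [-0.1071  0.0329]
(519, 436, 24, 14)
(559, 429, 10, 34)
(522, 416, 21, 20)
(290, 398, 10, 28)
(228, 332, 73, 91)
(258, 326, 28, 12)
(713, 318, 87, 182)
(267, 273, 32, 12)
(254, 185, 75, 92)
```

```bash
python3 - <<'E'
from h import *
st();print(job_done())
E
```

```text
t 10.28 tcp [ 0.4831 -0.2717  0.151 ] stand [-0.0417 -0.2113] yaw -9.5 F [ 0.8  1.4 -0. ]
the job is handed in; nothing more can be done
None
```

I pushed the bar's tab left to its stop, then pushed the round-window carrier (left lane) out over the front edge. The job was handed in at 10.3 s with the robot clear of everything.

- **Bar:** the force rose to about 15 N at the stop. The tab had moved about 23 mm in the pictures, and the teeth sit between the lanes.
- **Carrier:** the top view puts its centre at stand x −70 mm, lying straight in its lane. It sticks out about 19 mm, which is a quarter of its length; the image points agree within about 1 mm, but the calibration is only good to about 2 mm.
- **Everything else:** comparing the top pictures before and after, only the bar, the tab, this carrier and the arm changed.

**What disagreed:**
- The side view read the carrier about 2 mm farther forward than the top view did, so I used the top view for the final position.
- Small push rows fell short, and one call of three rows gave no movement. The tool also drifted up to about 2.4° out of vertical. I corrected for this by measuring after each push.
- A downward-press reading of about 4 N appeared on the last push. I did not find the cause, and it was gone after I backed off.

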